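Dispense a door stop and ease the lid shut

TASK

Press the dispenser's lever pad all the way down so that the linked lid lifts, and keep it down until the rubber door stop has rolled out into the front tray. Then let the lever rise slowly under your fingers so that the lid closes gently without slamming, and leave the stop lying in the tray. Nothing is to be picked up: touch neither the lid nor the stop, and leave the jar, tote and drawer pull where they are.

Things in the scene. Friction and masses are not known exactly. Their poses are not given: they have to be found in the camera images.
- dispenser: White steel gravity dispenser, fixed, 88 wide, 163 mm high. Origin: middle of its underside, z up. Its front (-x) is an open tray, walls 66 to 72 mm high; its back (to x = +96 mm) a closed housing. A channel slopes down at 12 degrees into the tray; the front lip's inner face is at x = -105 mm. A stop lying in the tray has its centre near x = -85, z = 55 mm. The lever runs along its +y side.
- lever (a joint): Lever angle, rad: 0 at rest (up), 0.32 fully pressed (hard stop). It pivots at x = 30, z = 120 mm of the dispenser's frame; the pad lies 140 mm ahead (-x) of the pivot. A spring and the lid's weight always return it: about 3 to 6 N down on the pad holds it. Let go when fully pressed, it flies up and the lid slams.
- pad_top (a point): Centre of the top of the lever's pad, a black rubber block 40 x 40 x 12 mm on a thin steel arm: x = -110, y = +110, z = 148 mm in the dispenser's frame at rest. Press it straight down: fully pressed it is 45 mm lower, within 3 mm of the same x, y. The pad tips by 9 degrees either way on the stroke. Free space below it.
- lid (a joint): Lid angle, rad: 0 closed, 0.83 fully open; tied to the lever, lid = 2.6 x lever. Positive lifts the front edge. It closes gently if the pad rises slower than about 60 mm/s (lid under 1.1 rad/s); over 1.5 rad/s near shut is a slam.
- lid_edge (a point): Clear plastic lid in a steel frame, 72 mm wide, 119 mm long, on the housing's sloping mouth. This point: the middle of its free front edge; its hinge line is at x = 50, z = 155 mm of the dispenser's frame. Closed it slopes forward and down at 53 degrees; open it is nearly level, front edge at x = -67 mm, z = 142 mm.
- stop: Black rubber cylindrical door stop, 40 mm diameter, 56 mm long, about 0.07 kg, lying across the channel (along the dispenser's y) behind the lid. Origin at its centre. It rolls out by itself into the tray, within about a second, once the lid is up.
- jar: Clear screw jar with aluminium twist cap, 68 mm diameter, 100 mm high, loose; origin under its centre. Bystander on the lever side of the dispenser.
- tote: Red hard-plastic tool tote, 220 x 130 mm, 161 mm high to the top of its handle bar (along its x), loose; origin under its centre. Bystander on the other side.
- pull: Silver D-shaped drawer pull lying flat, 124 mm long (its y), 40 mm wide, 12 mm high, loose, in front of the tray; origin under the middle. Bystander.

How it is judged:
On the way, in this order (a step that is already met when the one before it is completed fails the run):
1. the robot holds the lever pad down with the lid lifted fully and the stop rolled out into the tray (value of joint lid above 0.7 rad and contact force between the fingers and lever above 0.5 N and x of stop in the frame of dispenser between -0.105 and -0.055 m and y of stop in the frame of dispenser between -0.035 and 0.035 m and z of stop in the frame of dispenser below 0.075 m), for 0.3 s.
2. the lid is closed again, the stop in the tray (value of joint lid below 0.06 rad and x of stop in the frame of dispenser between -0.105 and -0.055 m and y of stop in the frame of dispenser between -0.035 and 0.035 m and z of stop in the frame of dispenser below 0.075 m), for 0.2 s.
At the end, for the whole second after the job is handed in: Lid closed (under 0.06 rad), lever up (under 0.03 rad), the stop at rest in the tray: its centre 55 to 105 mm ahead of the dispenser's origin, within 35 mm of its middle line and below 75 mm (all of step 2 and value of joint lever below 0.03 rad and linear speed of stop below 0.02 m/s); the robot touches nothing.
It fails at once if the lid slams: it closes faster than 1.5 rad/s in its last 0.3 rad (value of joint lid below 0.3 rad and velocity of joint lid below -1.5 rad/s).
It fails at once if the robot touches the lid (contact force between any of the fingers, the arm and lid above 1 N).
It fails at once if the robot touches the door stop (contact force between any of the fingers, the arm and stop above 0.5 N).
It fails at once if the jar, tote or pull is moved by more than 20 mm (distance of any of jar, tote, pull from where it was at the start of the episode above 0.02 m).
It also fails if it takes over 38 s, if anything falls off the work surface, if the arm or the gripper's body presses on something with over 40 N, if the wrist force passes 120 N, or if a joint passes its speed limit or range.

ROBOT

A 7-joint arm with a two-finger parallel gripper is mounted at the origin on the work surface. World frame = base frame: x ahead of the robot, y to its left, z up, the work surface at z = 0. Lengths are in m, angles in rad, forces in N, time in s.
With the tool pointing down it reaches from about 0.4 to 0.875 m from the base axis. Payload 19.3 kg.
Tool frame: the origin (TCP) lies midway between the tips of the shut fingers; the grasp point (between the pads) lies 19 mm behind it (grasp_offset is the distance from the TCP to the grasp point, in m); y points along the fingers, x is the direction in which the jaws open and shut, and the axes are right-handed (so a half turn about y gives the same grasp; the last joint's range is limited). The gripper opens to 85 mm and grips with 20 to 120 N. Pads are 22 mm wide; open, the fingers measure 114 mm over their backs; the gripper's body (76 mm by 85 mm) begins 54 mm behind the grasp point. The pads swing forward as they close: fully open they stand 13 mm farther back than shut.
Start: joints at [1.143, 0.521, -0.036, 1.599, 0.021, 1.021, -0.113], TCP at [0.219, -0.585, 0.231] pointing down, gripper open.
Joint ranges: [-2.91, 2.91], [-0.3, 2.13], [-1.5, 1.42], [0.17, 2.43], [-1.26, 4.41], [0.16, 1.93], [-2.52, 2.52]. Speed limits (rad/s): [1.89, 1.89, 2.39, 2.39, 3.01, 3.01, 3.01].

INTERFACE

Orientations are given as a unit quaternion [w, x, y, z].
In Python, from bench import * gives the robot as it stands. Calls block until the motion is done:
- move_to(position, orientation): joint-space move of the TCP to a pose.
- move_straight(position, rot=None, v=0.15, max_force=None): straight line of the TCP; rot=None keeps the orientation; v is the mean speed in m/s. With max_force (N) it stops when the force on the tool has changed by that much, and returns True; else False.
- movej(angles): joint-space move.
- gripper_to(opening, effort=None): finger opening in m; effort is the grip in N (None keeps the last); returns when the fingers have stopped.
- dwell(seconds).
- ik(position, orientation): joint angles nearest the present ones, or None.
- snapshot(name): name is "scene" or "top" or "wrist"; returns a dict with "image" (480x640x3 uint8, red, green, blue), "range_z" (480x640 float32, m along the optical axis (not along the pixel's ray), 0 where there is no reading), "fx", "fy", "cx", "cy" (pixels), "pose" (4x4, takes a point from camera to world coordinates); the wrist camera has in their place "tool_from_camera" (4x4, takes a point from camera to tool coordinates, whose origin is the TCP and whose axes are the tool frame's). Camera axes: x right, y down, z forward; pixel columns grow to the right and rows downward; lengths in m; the calibration is good to about 2 mm. A picture is of the moment at which its call begins: read the wrist's pose just before it.
A pose or a line that the arm cannot do raises PlanningError and nothing moves.
- sign_off(): hands the job in, once; it reports no verdict.
Readings, each from a call of its own:
- current_time(): time.
- current_q(): joint angles.
- current_joint_velocities(): joint speeds.
- current_effort(): joint torques, N m.
- current_position(): TCP position.
- current_ee_rot(): TCP orientation.
- current_wrist_force(): force on the tool from outside, world axes, zero at the start.
- current_wrist_torque(): the same for the moment, N m.
- current_opening(): finger opening in m.
Only numpy, scipy, OpenCV 4.12 (cv2) and the standard library are available. Lean on these libraries where they do the work, as an engineer would, in place of code of your own. Each camera call takes 0.05 s, during which the arm holds its last target.

## Working session

There is one attempt and no reset: what is moved stays moved. The work goes in short steps, each a Python script; the robot and the scene stay as the last script left them, time stands still between calls to the robot, and variables do not carry over. Pictures are saved under pics/ and viewed, and the job is handed in when it is done.

```bash
ls; mkdir -p pics; python3 - <<'E'
from bench import *
import cv2,numpy as np,pickle
d={}
for n in ("scene","top"):
    s=snapshot(n); d[n]=s
    cv2.imwrite(f"pics/{n}0.png",s["image"][:,:,::-1])
    print(n,s["fx"],s["cx"],s["cy"],np.round(s["pose"],3).tolist(),(s["range_z"]>0).mean())
pickle.dump(d,open("d0.pkl","wb"))
print(current_time(),current_position(),current_ee_rot(),current_opening())
E
```

```text
pics
scene 519.4900595018512 318.6285767260146 244.20270179754004 [[0.349, 0.802, -0.484, 1.08], [0.937, -0.301, 0.178, -0.205], [-0.003, -0.515, -0.857, 1.028], [0.0, 0.0, 0.0, 1.0]] 0.9961946614583334
top 478.90313268022294 320.0465012039081 239.69258370808004 [[0.008, -0.988, 0.157, 0.431], [-1.0, -0.007, 0.006, -0.026], [-0.004, -0.157, -0.988, 0.952], [0.0, 0.0, 0.0, 1.0]] 0.9958626302083333
0.1 [ 0.21876598 -0.58515489  0.23079381] [ 0.58118448 -0.58077842  0.40335387 -0.40277374] 0.08543373768669117
```

View pics/scene0.png

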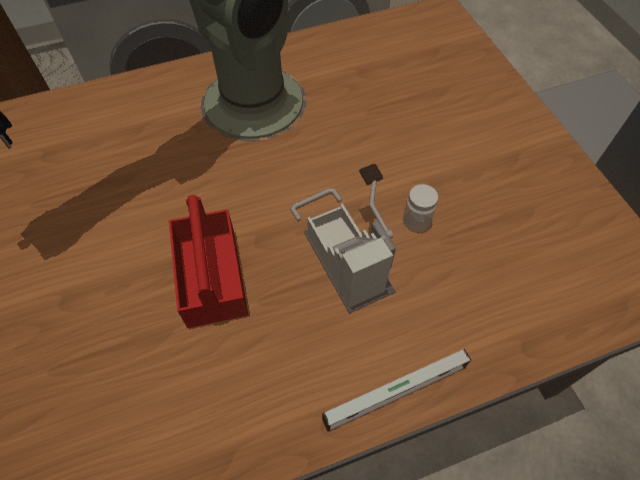

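View pics/top0.png

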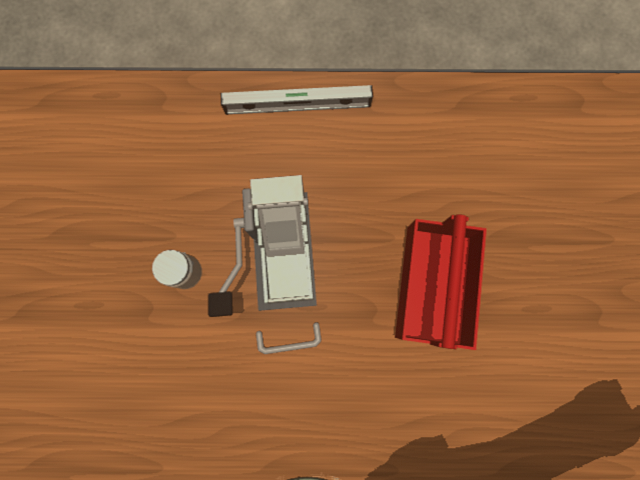

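The scene view shows the pad at about (371,174). In the top view the pad is at about (220,304), the jar at (172,268), the tray front at about (288,305), and the pull below it. Next I measure them.

```bash
cat > h.py <<'E'
import cv2,numpy as np
def P(s,u,v,z=None):
    r=np.array([(u-s["cx"])/s["fx"],(v-s["cy"])/s["fy"],1.0])
    T=np.array(s["pose"])
    if z is None: return None
    d=T[:3,:3]@r; o=T[:3,3]
    return o+d*(z-o[2])/d[2]
def cloud(s):
    v,u=np.mgrid[:480,:640]; Z=s["range_z"]
    p=np.stack([(u-s["cx"])/s["fx"]*Z,(v-s["cy"])/s["fy"]*Z,Z],-1)
    T=np.array(s["pose"]); w=p@T[:3,:3].T+T[:3,3]; w[Z<=0]=np.nan
    return w
E
python3 - <<'E'
from h import *
import pickle
d=pickle.load(open("d0.pkl","rb"))
for n,(u0,v0) in {"top":(220,304),"scene":(371,174)}.items():
    s=d[n]; w=cloud(s); g=s["image"].max(2)
    m=np.zeros((480,640),bool); m[v0-18:v0+19,u0-18:u0+19]=g[v0-18:v0+19,u0-18:u0+19]<55
    z=w[...,2]
    print(n,m.sum(),"z pct",np.nanpercentile(z[m],[5,50,90]))
    t=m&(z>0.12)
    vs,us=np.nonzero(t); r=cv2.minAreaRect(np.stack([us,vs],1).astype(np.float32)); print(r, "cloud med",np.nanmean(w[t],0), "minrect world",P(s,*r[0],np.nanmedian(z[t])))
    rw=cv2.minAreaRect(w[t][:,:2].astype(np.float32)); print(rw)
# dispenser: white/grey points above table
s=d["top"]; w=cloud(s); z=w[...,2]
for lo,hi,name,box in [(0.152,0.175,"housing top",(240,170,320,240)),(0.058,0.078,"tray walls",(240,170,330,320)),(0.09,0.11,"jar",(140,240,200,300)),(0.006,.02,"pull",(250,315,330,360))]:
    u0,v0,u1,v1=box; m=np.zeros_like(z,bool); m[v0:v1,u0:u1]=True
    m&=(z>lo)&(z<hi); p=w[m]; rw=cv2.minAreaRect(p[:,:2].astype(np.float32)); print(name,m.sum(),rw,p.mean(0), cv2.boxPoints(rw).round(3).tolist())
E
```

```text
top 482 z pct [0.14542472 0.14894671 0.15155702]
((220.0, 304.0), (24.0, 22.0), 90.0) cloud med [0.4495398  0.14505066 0.14884283] minrect world [0.4494364  0.14462172 0.14894671]
((0.44984662532806396, 0.14467816054821014), (0.03752942010760307, 0.037852801382541656), 6.626266002655029)
scene 240 z pct [0.14266298 0.14659872 0.14991909]
((370.8000183105469, 173.59999084472656), (16.994117736816406, 16.994115829467773), 63.43495178222656) cloud med [0.45536136 0.1448142  0.1466871 ] minrect world [0.45535793 0.14515413 0.14659872]
((0.4545210599899292, 0.1457616537809372), (0.03835034370422363, 0.0387863889336586), 3.0389232635498047)
housing top 1985 ((0.6229147911071777, 0.05673591420054436), (0.08818231523036957, 0.11123111099004745), 8.454475402832031) [0.63247314 0.06137962 0.16174477] [[0.5709999799728394, 0.10499999672174454], [0.5870000123977661, -0.004999999888241291], [0.675000011920929, 0.00800000037997961], [0.6579999923706055, 0.11800000071525574]]
tray walls 913 ((0.5594694018363953, 0.051621876657009125), (0.2020740807056427, 0.10106606781482697), 5.398585796356201) [0
[... 160 characters left out ...]
5355], [0.6549999713897705, 0.11100000143051147]]
jar 1017 ((0.5155744552612305, 0.2470521777868271), (0.06296257674694061, 0.06157492846250534), 89.38423156738281) [0.5153458  0.24589436 0.10029894] [[0.48399999737739563, 0.2160000056028366], [0.5460000038146973, 0.2150000035762787], [0.546999990940094, 0.27799999713897705], [0.48500001430511475, 0.27900001406669617]]
pull 589 ((0.3885335922241211, 0.04341951757669449), (0.05044807866215706, 0.1338815689086914), 5.755824089050293) [0.38028213 0.03697754 0.01137112] [[0.3569999933242798, 0.10700000077486038], [0.3700000047683716, -0.026000000536441803], [0.41999998688697815, -0.020999999716877937], [0.40700000524520874, 0.11299999803304672]]
```

```bash
python3 - <<'E'
from bench import *
import numpy as np
from scipy.spatial.transform import Rotation as R
q=current_ee_rot(); M=R.from_quat(np.roll(q,-1)).as_matrix(); print(M.round(3))
yaw0=np.arctan2(M[1,0],M[0,0]); print(np.degrees(yaw0))
qn=current_q()
for a in range(0,360,45):
    y=np.radians(a+5.5); x=np.array([np.cos(y),np.sin(y),0]); Y=np.array([0,0,-1.]); Rm=np.stack([x,Y,np.cross(x,Y)],1)
    o=np.roll(R.from_matrix(Rm).as_quat(),1)
    j=[ik([.452,.145,z],o) for z in (.34,.17,.1)]
    print(a,[None if k is None else np.round(k,2).tolist() for k in j])
E
```

```text
[[ 0.35  -0.     0.937]
 [-0.937  0.001  0.35 ]
 [-0.001 -1.     0.   ]]
-69.5030141910583
0 [[0.35, 0.27, -0.96, 1.8, 0.24, 1.2, -0.58], [0.33, 0.55, -1.02, 2.01, 0.6, 0.91, -0.92], [0.13, 0.59, -0.74, 2.07, 0.61, 0.71, -0.92]]
45 [[0.43, 0.3, -1.06, 1.79, 0.28, 1.21, 0.16], [0.37, 0.58, -1.09, 2.01, 0.64, 0.94, -0.17], [0.09, 0.57, -0.69, 2.07, 0.57, 0.69, -0.09]]
90 [[0.5, 0.34, -1.17, 1.79, 0.33, 1.23, 0.9], [0.43, 0.65, -1.21, 2.01, 0.73, 1.01, 0.53], [0.13, 0.59, -0.75, 2.07, 0.62, 0.71, 0.65]]
135 [[0.55, 0.38, -1.26, 1.79, 0.38, 1.25, 1.63], [0.47, 0.69, -1.27, 2.01, 0.78, 1.05, 1.27], [0.44, 0.86, -1.28, 2.06, 1.0, 1.05, 1.1]]
180 [[0.55, 0.38, -1.26, 1.79, 0.38, 1.25, 2.42], [-1.25, 0.8, 1.29, 2.08, -0.93, 1.03, -2.52], [-1.13, 0.79, 1.02, 2.13, -0.98, 0.81, -2.51]]
225 [[-1.25, 0.26, 1.02, 1.86, -0.24, 1.15, -2.41], [-0.72, 0.4, 0.37, 2.06, -0.21, 0.72, -2.48], [-0.66, 0.52, 0.29, 2.11, -0.27, 0.55, -2.43]]
270 [[0.28, 0.25, -0.86, 1.8, 0.2, 1.18, -2.12], [0.03, 0.42, -0.59, 2.02, 0.33, 0.79, -2.23], [-0.13, 0.52, -0.4, 2.08, 0.34, 0.61, -2.24]]
315 [[0.33, 0.27, -0.93, 1.8, 0.23, 1.19, -1.36], [0.23, 0.49, -0.86, 2.01, 0.5, 0.86, -1.6], [0.05, 0.56, -0.63, 2.07, 0.53, 0.67, -1.63]]
```

```bash
cat >> h.py <<'E'
from scipy.spatial.transform import Rotation as R
def down(a):
    x=np.array([np.cos(a),np.sin(a),0]); Y=np.array([0,0,-1.])
    return np.roll(R.from_matrix(np.stack([x,Y,np.cross(x,Y)],1)).as_quat(),1)
E
python3 - <<'E'
from bench import *
from h import *
p=current_position(); move_straight([p[0],p[1],.33],v=.3)
gripper_to(0.0)
move_to([.452,.145,.34],down(np.radians(5.5)))
move_straight([.452,.145,.19],v=.15)
print(current_time(),current_position(),current_wrist_force(),current_opening(),current_q())
for n in("scene","wrist"):
    s=snapshot(n); cv2.imwrite(f"pics/{n}1.png",s["image"][:,:,::-1])
E
```

```text
5.2 [0.45231209 0.14522578 0.19066508] [ 0.13715408  0.06494395 -0.23455213] 0.0002874779207444534 [ 0.28024585  0.47786097 -0.9329485   1.99341665  0.48781839  0.90892215
 -0.81386671]
```

View pics/scene1.png

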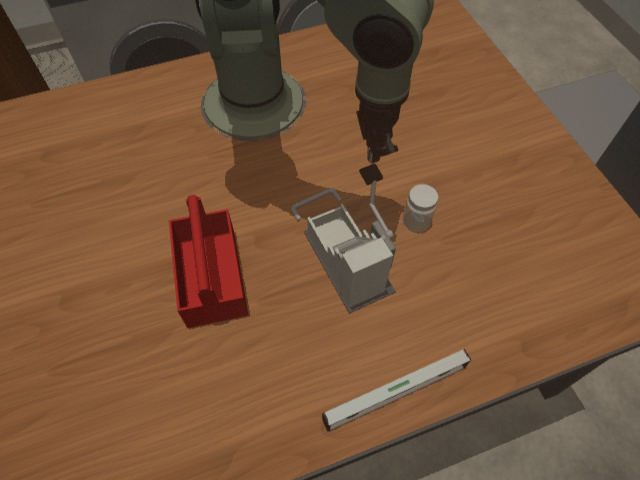

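View pics/wrist1.png

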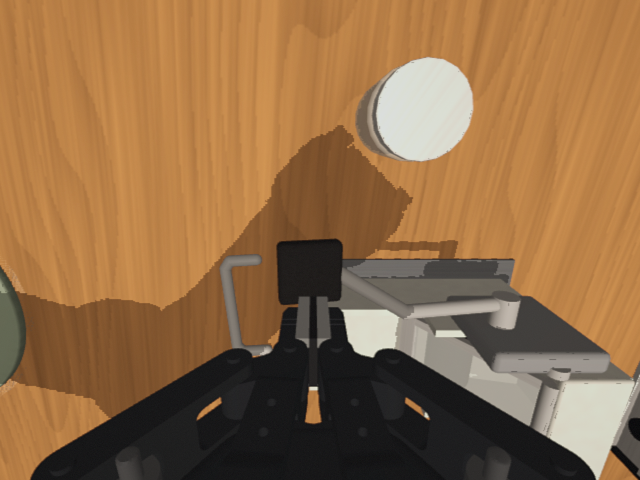

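Scene view: the shut fingers are just behind and above the pad (371,174), with nothing else nearby. In the wrist view the pad centre is at about (310,271). I'll check where the TCP's downward line meets the pad.

```bash
python3 - <<'E'
from bench import *
from h import *
s=snapshot("wrist"); T=np.array(s["tool_from_camera"])
g=s["image"].max(2); Z=s["range_z"]
v,u=np.mgrid[:480,:640]; p=np.stack([(u-s["cx"])/s["fx"]*Z,(v-s["cy"])/s["fy"]*Z,Z],-1)@T[:3,:3].T+T[:3,3]
m=np.zeros_like(g,bool); m[235:310,270:350]=True; m&=(g<60)&(p[...,1]>.03)&(p[...,1]<.055)
print("tool-frame pad centre",p[m].mean(0),p[m].min(0),p[m].max(0))
for t in (0,.042):
    c=np.linalg.inv(T)@[0,t,0,1]; print(s["fx"]*c[0]/c[2]+s["cx"],s["fy"]*c[1]/c[2]+s["cy"])
E
```

```text
tool-frame pad centre [-0.00357418  0.04409229  0.00466312] [-0.02278477  0.03962004 -0.01860169] [0.01717569 0.05474357 0.02172452]
315.60937084368925 313.5081863145281
315.04661499662353 277.9732996384745
```

```bash
python3 - <<'E'
from bench import *
from h import *
move_straight([.450,.147,.155],v=.06)
print(current_time(),current_wrist_force())
h=move_straight([.450,.147,.098],v=.04,max_force=18)
print(h,current_time(),current_position(),current_wrist_force())
dwell(1.0); print(current_position(),current_wrist_force())
import pickle
d={}
for n in("scene","top","wrist"):
    s=snapshot(n); d[n]=s; cv2.imwrite(f"pics/{n}2.png",s["image"][:,:,::-1])
pickle.dump(d,open("d2.pkl","wb"))
E
```

```text
6.0833 [ 0.18642192  0.54729911 -0.27382298]
True 7.2667 [0.45085953 0.14715507 0.10332889] [-5.47912229 -3.80298348 23.970225  ]
[0.45084218 0.14712994 0.103426  ] [-4.09840154 -2.95261293 21.37557242]
```

View pics/top2.png

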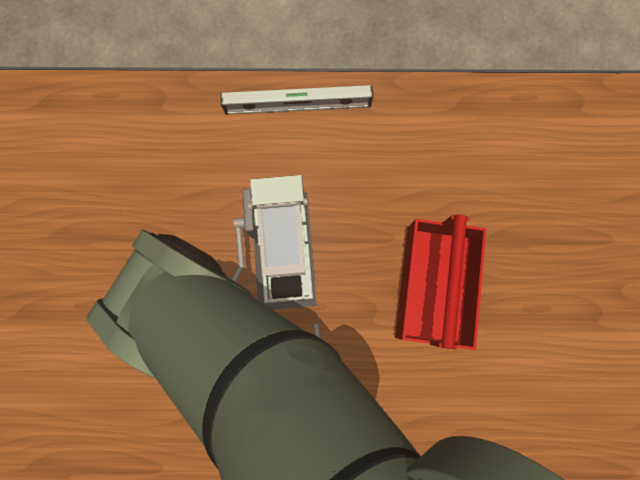

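View pics/scene2.png

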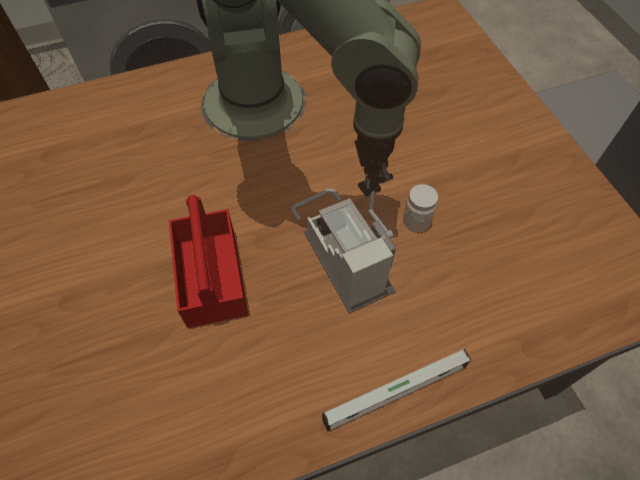

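The lid is fully open and the black stop lies in the tray, at (286,287) in the top view. The pad is held at its hard stop with about 21 N. I'll hold briefly, then let it rise slowly.

```bash
python3 - <<'E'
from bench import *
from h import *
dwell(0.7)
for z in (.120,.135,.158):
    move_straight([.450,.147,z],v=.015); print(current_time(),current_position()[2],current_wrist_force())
dwell(.3)
move_straight([.450,.147,.21],v=.05)
move_straight([.450,.147,.33],v=.15)
move_to([.40,-.22,.36],down(np.radians(5.5)))
dwell(.3)
import pickle
d={}
for n in("scene","top"):
    s=snapshot(n); d[n]=s; cv2.imwrite(f"pics/{n}3.png",s["image"][:,:,::-1])
pickle.dump(d,open("d3.pkl","wb")); print(current_time(),current_wrist_force())
a=pickle.load(open("d0.pkl","rb"))
s=d["top"];w=cloud(s);m=np.zeros((480,640),bool);m[262:304,262:314]=s["image"][262:304,262:314].max(2)<60
print("stop",m.sum(),np.nanmean(w[m],0),np.nanmin(w[m],0),np.nanmax(w[m],0))
E
```

```text
10.4083 0.11993197571915862 [-4.62208247  0.02153287  4.35515771]
11.5583 0.13497825619297743 [ 1.96412033 -0.02304778  2.29436469]
13.2417 0.15793853254838502 [-0.13674232 -0.69898016  1.21568222]
17.475 [-0.42805799  0.64147733 -0.80325734]
stop 339 [0.48322348 0.04354707 0.07019301] [0.46492093 0.01522162 0.05674766] [0.50404255 0.06752852 0.07801511]
```

View pics/top3.png

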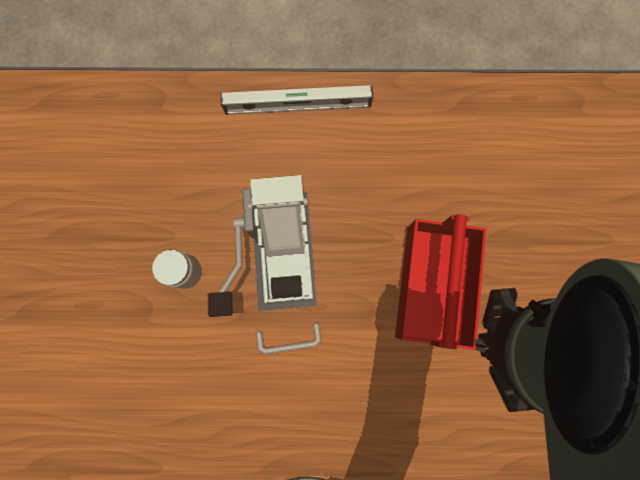

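View pics/scene3.png

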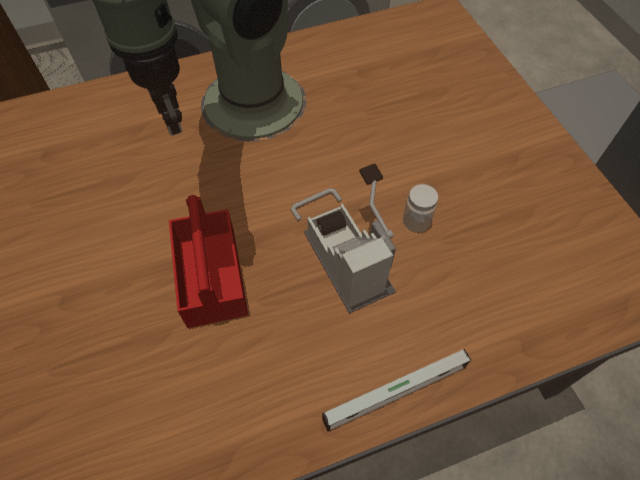

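The pad is back at (220,304), its starting pixel. The lid is closed and the stop lies in the tray at (286,287). The jar, tote and pull haven't moved, and the robot is clear.

```bash
python3 - <<'E'
from bench import *
print(sign_off(),current_time())
E
```

```text
the job is handed in; nothing more can be done
the job is handed in; nothing more can be done
```

I pressed the lever pad down to its hard stop with the shut fingers, and the stop rolled out into the tray. I then let the lever up at about 15 mm/s, backed the arm away and handed the job in. The last clock reading, just before hand-in, was 17.5 s, against the 38 s limit.

- **Pressed:** the pad was held at z ≈ 0.103 m with about 21 N for roughly 1.8 s. The pictures showed the lid fully open and the stop in the tray.
- **Released:** in the final pictures the pad is back at its starting pixel and the lid is closed. The stop lies just behind the front lip, with its top at z ≈ 0.075 m, so its centre is at about 55 mm.
- **Bystanders:** the jar, tote and pull look unmoved by eye; I did not measure them again.
- **Not measured:** I could not read the lid's speed directly. At this rise rate it should be about 0.3 rad/s on average, against the 1.5 rad/s slam limit.
- **Disagreement:** the top, scene and wrist measurements of the pad's position differed by up to about 5 mm, so I pressed at a compromise point well inside the 40 mm pad. No check failed.

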